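Shut the drinking-water valve in the drinks station's valve box

ROBOT

A 6-joint arm with a two-finger parallel gripper is mounted at the origin on the work surface. World frame = base frame: x ahead of the robot, y to its left, z up, the work surface at z = 0. Lengths are in m, angles in rad, forces in N, time in s.
With the tool pointing down it reaches from about 0.3 to 0.775 m from the base axis. Payload 14.6 kg.
Tool frame: the origin (TCP) lies on the centre line of the jaws, within the pads' length; the fingertips stand 19 mm ahead of it and the grasp point (between the pads) is the TCP; y points along the fingers, x is the direction in which the jaws open and shut, and the axes are right-handed (so a half turn about y gives the same grasp; the last joint's range is limited). The gripper opens to 94 mm and grips with 3 to 60 N. Pads are 16 mm wide; open, the fingers measure 119 mm over their backs; the gripper's body (75 mm by 177 mm) begins 78 mm behind the grasp point.
Start: joints at [-1.314, 0.3, 1.521, -0, 1.321, -0.067], TCP at [0.175, -0.521, 0.224] pointing down, gripper open.
Joint ranges: [-3.03, 3.03], [-0.79, 2.21], [0.23, 2.52], [-1.04, 4.18], [0, 3.07], [-2.55, 2.55]. Speed limits (rad/s): [2.22, 2.22, 2.57, 3.14, 3.14, 3.14].

INTERFACE

Orientations are given as [roll, pitch, yaw] about the fixed x, y, z axes, in that order (R = Rz(yaw) Ry(pitch) Rx(roll)).
In Python, from station import get_obs, cams, workorder gives the robot as it stands.
- The arm moves only by the shell command python3 -m handwheel 'ROWS' [FORCE]. ROWS is JSON, a list of rows, each an object of numbers: "fingers": the opening, from -1 (shut) to 1 (fully open); "x", "y", "z": the shift along the tool's x, y, z in m; "spin": the turn about the tool's y in degrees. In form: [{"fingers": .., "x": .., "y": .., "z": .., "spin": ..}, ...]. A call has exactly 10 rows; each row is the pose to reach, as a shift and turn from the pose commanded when the call began, along the tool's axes at that moment; what a row does not reach only later rows make up. A row lasts 1/10 s, in which the tool goes at most 50 mm and 8.59 degrees, less where a joint would pass 70% of its speed; a pose out of reach is approached as far as the arm can. A call with a gripper value outside its range is refused whole. The fingers move at their own pace and stop on an object; FORCE is the grip in N (left out, the last holds). Time passes only in rows, so rows that repeat a pose let the fingers close, or fill a call up. It gives the time, the measured TCP pose, the force and the opening at its end, in the units of the state.
- get_obs(): the state, without advancing time (a new reading comes with each control period).
- cams.camera(name): name is "side" or "top" or "wrist"; returns (picture, depth): 400x640x3 uint8, red, green, blue; 400x640 float32, m along the optical axis (not along the pixel's ray), 0 where there is no reading.
- cams.get_calibration(name): a dict with "fx", "fy", "cx", "cy" (pixels), "dist" ([k1, k2, p1, p2, k3] as OpenCV has them; the pictures are not rectified), "view" (4x4, takes a point from world to camera coordinates). Camera axes: x right, y down, z forward; pixel columns grow to the right and rows downward; lengths in m; the calibration is good to about 2 mm. A picture is of the moment at which its call begins: read the wrist's pose just before it. get_calibration takes no time and is no camera call; for the wrist camera it gives the pose at the moment of the call.
- workorder.hand_in(): hands the job in, once; it reports no verdict.
The state is a dict: "time_s": time; "qpos": joint angles; "joint_vel": joint speeds; "tau": joint torques, N m; "ee_pos": TCP position; "eef_rot": TCP orientation; "force": force on the tool from outside, world axes, zero at the start; "moment": the same for the moment, N m; "grip_width": finger opening in m.
Only numpy, scipy, OpenCV 4.12 (cv2) and the standard library are available. Lean on these libraries where they do the work, as an engineer would, in place of code of your own. Each camera call takes 0.05 s, during which the arm holds its last target. There are 200 camera calls.

TASK

At the drinks station, shut off the water: push the grey cover of the white valve box aside along its rails, all the way to the end stop, then push the red valve handle inside fully shut (clockwise, as far as it goes). Only push: do not pinch or lift the cover or the red handle. Leave the blue handle, the glasses, spoon and sugar jar as they are.

Things in the scene. Friction and masses are not known exactly. Their poses are not given: they have to be found in the camera images.
- valve_box: White box fixed to the table, 180 mm (its x) by 487 mm (its y), 100 mm tall. Origin on the table; x is mid-width, y runs from -250 to +237 mm. Its x points away from the robot, y to the robot's left (yaw within 0.25 rad). y > 0: open compartment with two valves; y < 0: closed deck, top at z 90 mm. Rails along y (top at z 92 mm) carry the cover; side lips and end stops rise to z 100 mm.
- compartment (a point): Centre of the compartment's floor (box x 0, y 116, z 4 mm). Inside, the compartment spans box x -76 to +76 mm and y 0 to 232 mm.
- end_stop (a point): Centre of the inner face of the end stop at the deck's end (box y -245 mm, z 96 mm), where the cover's edge must arrive. The stop at the other end has its face at box y +232 mm.
- cover: Grey flat cover lying loose on the rails, 167 mm (x) by 236 mm (y), 6 mm thick, about 0.4 kg; origin at the centre of its underside (z 92 mm), axes as the box's. At first it covers the compartment (origin at box y +90 to +112 mm); it slides to the box's -y (robot's right) over the deck, up to box y -127 mm at the end stop. A push of 2 to 6 N slides it; nothing holds it down.
- rib (a point): Middle of the crest of the black rib that stands across the middle of the cover's top, 24 mm above the cover's underside. The rib is 110 mm long in x, 12 mm thick in y, and rises from 6 to 22 mm (crest 24 mm) above the cover's underside. Push on its left (+y) face; pressing both faces at once is pinching.
- red_handle (a joint): Angle of the red valve handle (rad). 0: open, handle points along the box's -x (towards the robot, along its pipe). Grows clockwise seen from above; 1.571: shut against its stop, handle points along the box's +y (crosswise to the pipe). Starts at 0 to 0.3, stays where it is left, turns with about 0.1 N m (2.5 N at 40 mm).
- red_pivot (a point): Point on the red handle's turning axis, at the handle's top (box z 82 mm). Box x is +20 mm, box y 60 or 150 mm. The handle is a straight bar from 9 mm behind this axis to 59 mm ahead of it, 14 mm wide, sides from box z 62 to 80 mm; below it are only the pipe (along x, 30 mm thick at most, up to z 43 mm) and the stem.
- red_tip (a point): Outer end of the red handle, on its top centreline, 58 mm from the pivot. The side to push on to shut it is the one that faces the box's -y when the handle is at 0; pressing both sides at once is pinching.
- blue_pivot (a point): The same point on the blue handle, an equal valve at the other of the two places (box y 60 or 150 mm); it must not be turned. Its joint starts at 0 to 0.1 rad.
- blue_tip (a point): Outer end of the blue handle, 58 mm from its pivot.
- glass_a: clear drinking glass, 66 mm across the rim, 85 mm tall, loose; origin at the centre of its underside. A bystander, to be left standing; beyond the box.
- glass_b: clear drinking glass, 66 mm across the rim, 85 mm tall, loose; origin at the centre of its underside. A bystander, to be left standing; beyond the box.
- glass_c: clear drinking glass, 66 mm across the rim, 85 mm tall, loose; origin at the centre of its underside. A bystander, to be left standing; between box and robot.
- spoon: Steel spoon with a wooden handle, lying on the table between box and robot, about 0.2 m long. A bystander.
- sugar_jar: White ceramic jar with a wooden lid, 60 mm across, 85 mm tall, loose, beyond the box; origin under its centre. A bystander.

How it is judged:
By the outcome, as a careful person would: the job done as asked, in the order asked, and still so for the second after the job is handed in, with the robot touching nothing.
It also fails if it takes over 48 s, if anything falls off the work surface, if the arm or the gripper's body presses on something with over 40 N, if the wrist force passes 120 N, or if a joint passes its speed limit or range.

## Working session

There is one attempt and no reset: what is moved stays moved. The work goes in short steps, Python scripts to look and compute and a shell command to move; the robot and the scene stay as the last step left them, time stands still between calls to the robot, and variables do not carry over. Pictures are saved under pics/ and viewed, about 8 in all and at most 12, crops included, and the job is handed in when it is done.

```bash
mkdir -p pics; ls
cat > h.py <<'E'
import numpy as np, cv2
from station import get_obs, cams, workorder
def snap(name,fn):
    o=get_obs(); c=cams.get_calibration(name); im,d=cams.camera(name)
    cv2.imwrite('pics/'+fn+'.png',im[:,:,::-1]); np.savez('pics/'+fn+'.npz',im=im,d=d,view=c['view'],K=[c['fx'],c['fy'],c['cx'],c['cy']],dist=c['dist'])
    return im,d,c
def load(fn):
    f=np.load('pics/'+fn+'.npz'); K=f['K']
    return f['im'],f['d'],dict(fx=K[0],fy=K[1],cx=K[2],cy=K[3],dist=f['dist'],view=f['view'])
def KM(c): return np.array([[c['fx'],0,c['cx']],[0,c['fy'],c['cy']],[0,0,1.]])
def plane(c,uv,z):
    "pixels -> world points on plane z"
    p=cv2.undistortPoints(np.array(uv,float).reshape(-1,1,2),KM(c),np.array(c['dist'],float)).reshape(-1,2)
    V=np.array(c['view']); R,t=V[:3,:3],V[:3,3]; o=-R.T@t
    r=np.c_[p,np.ones(len(p))]@R
    return o+r*((z-o[2])/r[:,2])[:,None]
def proj(c,P):
    V=np.array(c['view']); return cv2.projectPoints(np.array(P,float).reshape(-1,3),cv2.Rodrigues(V[:3,:3])[0],V[:3,3],KM(c),np.array(c['dist'],float))[0].reshape(-1,2)
E
python3 - <<'E'
from h import *
o=get_obs(); print(o)
snap('top','t0'); snap('side','s0')
im=np.vstack([load('t0')[0],load('s0')[0]])
E
```

```text
pics
{'time_s': 0.0, 'qpos': array([-1.31360240e+00,  3.00519967e-01,  1.52159539e+00, -3.18971001e-06,
        1.32069410e+00, -6.66068243e-02]), 'joint_vel': array([-4.93364508e-05,  2.98950707e-04, -2.27232634e-03,  2.08404677e-04,
        9.01679978e-04,  7.57399696e-04]), 'tau': array([-6.50668153e-04, -5.31811702e+01, -3.52733696e+01,  7.07679545e-02,
        2.44206889e-02, -4.83006556e-05]), 'ee_pos': array([ 0.17492501, -0.52118268,  0.22385346]), 'eef_rot': array([-1.57071842e+00,  1.21431864e-03, -1.24699474e+00]), 'force': array([ 0.2021305 , -0.86953932,  0.3269308 ]), 'moment': array([ 0.00779466, -0.00037738, -0.0194991 ]), 'grip_width': 0.09385408259974266}
```

View pics/t0.png

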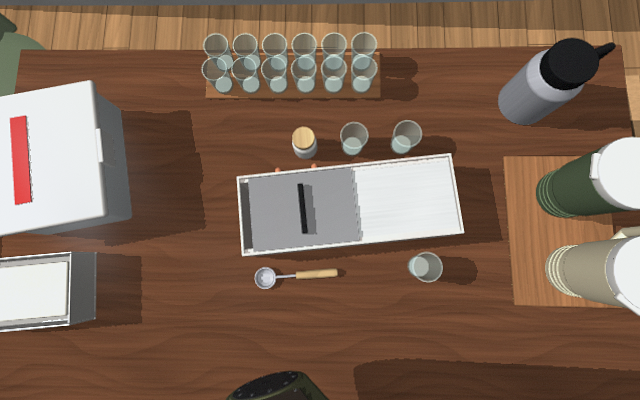

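View pics/s0.png

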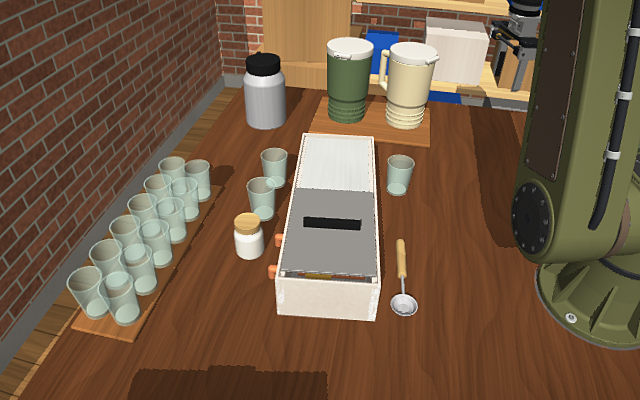

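Top view: box rim corners are near (237,177), (452,154), (464,233) and (243,255). The rib is black at about (304,208), glass_c at (425,267), the spoon at (265–338,275), and the jar and other glasses lie beyond the box. The side view agrees with this. Next I'll measure.

Run:
```python
from h import *
im,d,c=load('t0')
hsv=cv2.cvtColor(im,cv2.COLOR_RGB2HSV)
m=((hsv[...,1]<60)&(hsv[...,2]>90)).astype(np.uint8); m[:150]=0;m[260:]=0;m[:,:225]=0;m[:,475:]=0
m=cv2.morphologyEx(m,cv2.MORPH_CLOSE,np.ones((9,9)))
m=cv2.morphologyEx(m,cv2.MORPH_OPEN,np.ones((15,15)))
cn=max(cv2.findContours(m,cv2.RETR_EXTERNAL,cv2.CHAIN_APPROX_NONE)[0],key=cv2.contourArea)
q=cv2.boxPoints(cv2.minAreaRect(cn)); ap=cv2.approxPolyDP(cn,8,True).reshape(-1,2)
print(ap, plane(c,ap,0.1).round(3).tolist())
hand=[(237,177),(452,154),(464,233),(243,255)]; print('hand',plane(c,hand,.1).round(4).tolist())
mb=(im.max(2)<45).astype(np.uint8); mb[:180]=0;mb[240:]=0;mb[:,:290]=0;mb[:,325:]=0
ys,xs=np.nonzero(mb); print(len(xs))
r=cv2.minAreaRect(np.c_[xs,ys].astype(np.float32)); bp=cv2.boxPoints(r)
print('rib',bp.round(1).tolist(),plane(c,bp,.116).round(4).tolist(),plane(c,[r[0]],.116))
print('cam',plane(c,[[320,200]],0.1), -np.array(c['view'])[:3,:3].T@np.array(c['view'])[:3,3])
for n,p,z in(('glc',(425,267),.085),('spoonEnd',(338,272),.01),('jar',(303,137),.085),('gb',(354,135),.085),('ga',(407,133),.085)): print(n,plane(c,[p],z).round(3))
```

```text
[[451 154]
 [393 150]
 [387 160]
 [237 176]
 [241 253]
 [461 233]] [[0.677, -0.322, 0.1], [0.686, -0.193, 0.1], [0.663, -0.179, 0.1], [0.624, 0.161, 0.1], [0.451, 0.143, 0.1], [0.5, -0.335, 0.1]]
hand [[0.6214, 0.1606, 0.1], [0.6768, -0.3241, 0.1], [0.4998, -0.3417, 0.1], [0.4463, 0.1386, 0.1]]
217
rib [[297.79998779296875, 184.0], [302.20001220703125, 183.60000610351562], [306.79998779296875, 231.89999389648438], [302.3999938964844, 232.3000030517578]] [[0.6027, 0.0202, 0.116], [0.6037, 0.0105, 0.116], [0.4971, -0.0016, 0.116], [0.4961, 0.0078, 0.116]] [[0.54931108 0.00914691 0.116     ]]
cam [[ 0.56987828 -0.02883706  0.1       ]] [ 0.43788081 -0.05328163  0.90638664]
glc [[ 0.426 -0.26   0.085]]
spoonEnd [[ 0.41  -0.071  0.01 ]]
jar [[0.722 0.013 0.085]]
gb [[ 0.727 -0.106  0.085]]
ga [[ 0.732 -0.229  0.085]]
```

Box: yaw is about 0.113 and the origin about (0.560, -0.085). The cover is at box y of about +95 mm. I'll move above the spot to the left of the rib, with the fingers half open for a wide two-pad push.

```bash
cat >> h.py <<'E'
BO=np.array([.5604,-.0852]); BY=.113
def b2w(x,y): return BO+np.array([[np.cos(BY),-np.sin(BY)],[np.sin(BY),np.cos(BY)]])@[x,y]
def w2b(p): return np.array([[np.cos(BY),np.sin(BY)],[-np.sin(BY),np.cos(BY)]])@(np.array(p)[:2]-BO)
def go(bx,by,z,yaw=BY):
    "shift in tool axes to put TCP at box (bx,by), world z, yaw"
    o=get_obs(); y=o['eef_rot'][2]; p=o['ee_pos']; d=b2w(bx,by)-p[:2]
    print('t',round(o['time_s'],2),'box',w2b(p).round(4),'z',p[2].round(4),'rot',o['eef_rot'].round(3),'F',o['force'].round(1))
    print('x %.4f y %.4f z %.4f spin %.1f'%(d@[np.cos(y),np.sin(y)],p[2]-z,d@[-np.sin(y),np.cos(y)],-np.degrees(yaw-y)))
E
python3 -m handwheel '[{"fingers":0.3,"x":-0.01,"y":0,"z":0.015,"spin":-3},{"fingers":0.3,"x":-0.03,"y":0,"z":0.04,"spin":-7},{"fingers":0.3,"x":-0.055,"y":0,"z":0.07,"spin":-12},{"fingers":0.3,"x":-0.08,"y":0,"z":0.1,"spin":-16},{"fingers":0.3,"x":-0.105,"y":0,"z":0.13,"spin":-20},{"fingers":0.3,"x":-0.13,"y":0,"z":0.165,"spin":-24},{"fingers":0.3,"x":-0.155,"y":0,"z":0.195,"spin":-28},{"fingers":0.3,"x":-0.18,"y":0,"z":0.225,"spin":-32},{"fingers":0.3,"x":-0.2,"y":0,"z":0.25,"spin":-36},{"fingers":0.3,"x":-0.21,"y":0,"z":0.265,"spin":-39}]'
python3 -c "
from h import *
go(0,.135,.2)"
```

```text
time_s: 1.1
ee_pos: [0.3601, -0.2353, 0.2244]
eef_rot: [-1.571, -0.0, -0.56]
force: [-0.9, -0.5, -0.4]
grip_width: 0.0606
t 1.1 box [-0.2159 -0.1265] z 0.2244 rot [-1.571 -0.    -0.56 ] F [-0.9 -0.5 -0.4]
x 0.0059 y 0.0244 z 0.3391 spin -38.5
```

```bash
python3 -m handwheel '[{"fingers":0.3,"x":0,"y":0,"z":0.02,"spin":-3},{"fingers":0.3,"x":0,"y":0,"z":0.06,"spin":-8},{"fingers":0.3,"x":0.002,"y":0,"z":0.1,"spin":-13},{"fingers":0.3,"x":0.003,"y":0,"z":0.145,"spin":-18},{"fingers":0.3,"x":0.004,"y":0,"z":0.19,"spin":-23},{"fingers":0.3,"x":0.005,"y":0.005,"z":0.235,"spin":-28},{"fingers":0.3,"x":0.006,"y":0.01,"z":0.28,"spin":-33},{"fingers":0.3,"x":0.006,"y":0.015,"z":0.315,"spin":-37},{"fingers":0.3,"x":0.006,"y":0.02,"z":0.335,"spin":-38.5},{"fingers":0.3,"x":0.006,"y":0.024,"z":0.339,"spin":-38.5}]'
python3 - <<'E'
from h import *
go(0,.135,.2)
im,d,c=snap('wrist','w1')
print(proj(c,[[*b2w(x,.095+s),.114] for x in(-.055,.055) for s in(.006,-.006)]).round(0).tolist())
E
```

```text
time_s: 2.1
ee_pos: [0.5463, 0.0472, 0.1997]
eef_rot: [-1.57, 0.001, 0.11]
force: [0.0, -0.7, -0.1]
grip_width: 0.0612
t 2.1 box [0.0009 0.1332] z 0.1997 rot [-1.57e+00  1.00e-03  1.10e-01] F [ 0.  -0.7 -0.1]
x -0.0009 y -0.0003 z 0.0018 spin -0.2
[[254.0, 251.0], [255.0, 264.0], [387.0, 250.0], [387.0, 264.0]]
```

View pics/w1.png

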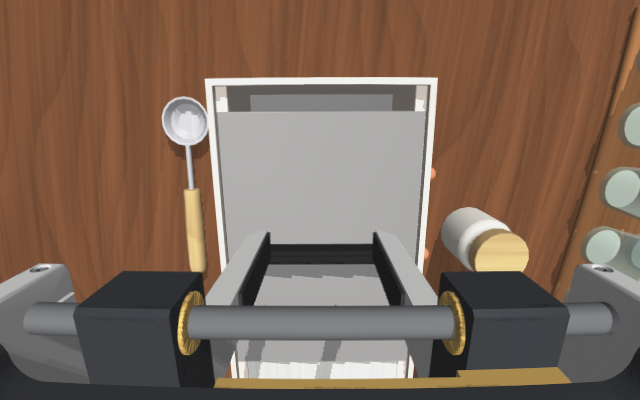

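The rib shows at about rows 232–262 between the fingers, slightly off my prediction of 250–264. I'll check with depth.

Run:
```python
from h import *
im,d,c=load('w1')
V=c['view'];R,t=V[:3,:3],V[:3,3]
print('cam box',w2b(-R.T@t),(-R.T@t)[2])
for u in(300,320,340):
  for v in list(range(222,282,4)):
    if u!=320 and v%16: continue
    p=cv2.undistortPoints(np.array([[[u,v]]],float),KM(c),c['dist'])[0,0]
    P=R.T@(np.r_[p,1]*d[v,u]-t); print(u,v,im[v,u],w2b(P).round(4),P[2].round(4))
```

```text
cam box [0.00109221 0.20423496] 0.3588104170707809
320 222 [176 175 173] [-0.0004  0.1204] 0.0974
320 226 [175 174 172] [-0.0004  0.1167] 0.0972
320 230 [175 174 173] [-0.0004  0.1129] 0.0967
320 234 [175 173 172] [-0.0004  0.1089] 0.0958
320 238 [174 172 171] [-0.0004  0.1059] 0.0975
320 242 [175 173 172] [-0.0004  0.1019] 0.0969
320 246 [33 34 35] [-0.0004  0.1006] 0.103
320 250 [37 37 37] [-0.0004  0.1004] 0.1113
320 254 [42 43 44] [-0.0004  0.0972] 0.1122
320 258 [44 45 46] [-0.0004  0.0948] 0.1147
320 262 [43 43 45] [-0.0004  0.0903] 0.1128
320 266 [126 125 124] [-0.0005  0.0792] 0.0971
320 270 [126 125 124] [-0.0005  0.0751] 0.0968
320 274 [126 125 124] [-0.0006  0.0713] 0.0969
320 278 [164 163 162] [-0.0006  0.0673] 0.097
```

Depth agrees: the rib's +y face is at box y 0.1007. Lowering the tips to z of about 0.103.

```bash
python3 -m handwheel '[{"fingers":0.3,"x":0,"y":0.008,"z":0,"spin":0},{"fingers":0.3,"x":0,"y":0.02,"z":0,"spin":0},{"fingers":0.3,"x":0,"y":0.035,"z":0,"spin":0},{"fingers":0.3,"x":0,"y":0.05,"z":0,"spin":0},{"fingers":0.3,"x":0,"y":0.06,"z":0,"spin":0},{"fingers":0.3,"x":0,"y":0.068,"z":0,"spin":0},{"fingers":0.3,"x":0,"y":0.074,"z":-0.003,"spin":0},{"fingers":0.3,"x":0,"y":0.077,"z":-0.006,"spin":0},{"fingers":0.3,"x":0,"y":0.077,"z":-0.010,"spin":0},{"fingers":0.3,"x":0,"y":0.077,"z":-0.014,"spin":0}]'
python3 -c "
from h import *
go(0,.1087,.122)"
```

```text
time_s: 3.15
ee_pos: [0.548, 0.0305, 0.1238]
eef_rot: [-1.571, -0.001, 0.106]
force: [0.1, -0.1, 0.5]
grip_width: 0.0612
t 3.15 box [0.0008 0.1164] z 0.1238 rot [-1.571e+00 -1.000e-03  1.060e-01] F [ 0.1 -0.1  0.5]
x -0.0007 y 0.0018 z -0.0077 spin -0.4
```

```bash
python3 -m handwheel '[{"fingers":0.3,"x":0,"y":0.001,"z":-0.004,"spin":-0.4},{"fingers":0.3,"x":0,"y":0.001,"z":-0.008,"spin":-0.4},{"fingers":0.3,"x":0,"y":0.001,"z":-0.014,"spin":-0.4},{"fingers":0.3,"x":0,"y":0.001,"z":-0.022,"spin":-0.4},{"fingers":0.3,"x":0,"y":0.001,"z":-0.032,"spin":-0.4},{"fingers":0.3,"x":0,"y":0.001,"z":-0.044,"spin":-0.4},{"fingers":0.3,"x":0,"y":0.001,"z":-0.056,"spin":-0.4},{"fingers":0.3,"x":0,"y":0.001,"z":-0.068,"spin":-0.4},{"fingers":0.3,"x":-0.001,"y":0.001,"z":-0.080,"spin":-0.4},{"fingers":0.3,"x":-0.001,"y":0.001,"z":-0.092,"spin":-0.4}]'
python3 -c "
from h import *
go(0,-.113,.122)"
```

```text
time_s: 4.15
ee_pos: [0.5569, -0.0612, 0.1226]
eef_rot: [-1.57, -0.001, 0.113]
force: [3.6, 6.8, 0.0]
grip_width: 0.0609
t 4.15 box [-0.0007  0.0242] z 0.1226 rot [-1.57e+00 -1.00e-03  1.13e-01] F [3.6 6.8 0. ]
x 0.0008 y 0.0006 z -0.1372 spin -0.0
```

```bash
python3 -m handwheel '[{"fingers":0.3,"x":0,"y":0,"z":-0.012,"spin":0},{"fingers":0.3,"x":0,"y":0,"z":-0.024,"spin":0},{"fingers":0.3,"x":0,"y":0,"z":-0.036,"spin":0},{"fingers":0.3,"x":0,"y":0,"z":-0.048,"spin":0},{"fingers":0.3,"x":0,"y":0,"z":-0.060,"spin":0},{"fingers":0.3,"x":0,"y":0,"z":-0.072,"spin":0},{"fingers":0.3,"x":0,"y":0,"z":-0.084,"spin":0},{"fingers":0.3,"x":0,"y":0,"z":-0.096,"spin":0},{"fingers":0.3,"x":0,"y":0,"z":-0.108,"spin":0},{"fingers":0.3,"x":0,"y":0,"z":-0.116,"spin":0}]'
python3 -c "
from h import *
go(0,-.113,.122)"
```

```text
time_s: 5.15
ee_pos: [0.5701, -0.1763, 0.1226]
eef_rot: [-1.57, -0.001, 0.113]
force: [4.9, 9.6, 1.0]
grip_width: 0.0612
t 5.15 box [-0.0007 -0.0916] z 0.1226 rot [-1.57e+00 -1.00e-03  1.13e-01] F [4.9 9.6 1. ]
x 0.0007 y 0.0006 z -0.0214 spin -0.0
```

```bash
python3 -m handwheel '[{"fingers":0.3,"x":0,"y":0,"z":-0.005,"spin":0},{"fingers":0.3,"x":0,"y":0,"z":-0.010,"spin":0},{"fingers":0.3,"x":0,"y":0,"z":-0.014,"spin":0},{"fingers":0.3,"x":0,"y":0,"z":-0.017,"spin":0},{"fingers":0.3,"x":0,"y":0,"z":-0.019,"spin":0},{"fingers":0.3,"x":0,"y":0,"z":-0.021,"spin":0},{"fingers":0.3,"x":0,"y":0,"z":-0.022,"spin":0},{"fingers":0.3,"x":0,"y":0,"z":-0.023,"spin":0},{"fingers":0.3,"x":0,"y":0,"z":-0.024,"spin":0},{"fingers":0.3,"x":0,"y":0,"z":-0.024,"spin":0}]'
python3 -c "
from h import *
go(0,-.113,.122)"
```

```text
time_s: 6.15
ee_pos: [0.5723, -0.1956, 0.1226]
eef_rot: [-1.563, 0.0, 0.114]
force: [-3.0, 35.0, 10.0]
grip_width: 0.0613
t 6.15 box [-0.0006 -0.1111] z 0.1226 rot [-1.563  0.     0.114] F [-3. 35. 10.]
x 0.0006 y 0.0006 z -0.0019 spin 0.1
```

The cover is at the stop: the force jumped to 35 N at about the expected spot. Backing off, rising and looking at the compartment.

```bash
python3 -m handwheel '[{"fingers":0.3,"x":0,"y":0,"z":0.005,"spin":0},{"fingers":0.3,"x":0,"y":-0.005,"z":0.015,"spin":0},{"fingers":0.3,"x":0,"y":-0.02,"z":0.025,"spin":0},{"fingers":-1,"x":0,"y":-0.035,"z":0.04,"spin":0},{"fingers":-1,"x":0,"y":-0.055,"z":0.06,"spin":0},{"fingers":-1,"x":0,"y":-0.075,"z":0.085,"spin":0},{"fingers":-1,"x":0,"y":-0.085,"z":0.105,"spin":0},{"fingers":-1,"x":0,"y":-0.09,"z":0.12,"spin":0},{"fingers":-1,"x":0,"y":-0.09,"z":0.125,"spin":0},{"fingers":-1,"x":0,"y":-0.09,"z":0.125,"spin":0}]'
python3 - <<'E'
from h import *
go(0,.015,.21)
im,d,c=snap('wrist','w2')
snap('top','t2')
E
```

```text
time_s: 7.15
ee_pos: [0.5581, -0.0751, 0.2124]
eef_rot: [-1.571, 0.0, 0.113]
force: [-0.2, -0.6, 0.3]
grip_width: 0.0089
t 7.15 box [-0.0012  0.0103] z 0.2124 rot [-1.571  0.     0.113] F [-0.2 -0.6  0.3]
x 0.0012 y 0.0024 z 0.0047 spin 0.0
```

View pics/w2.png

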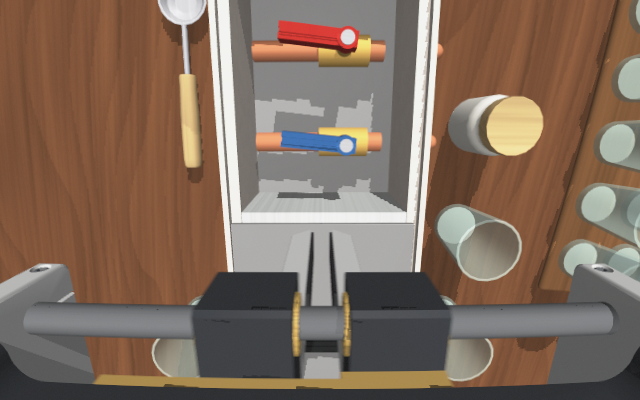

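View pics/t2.png

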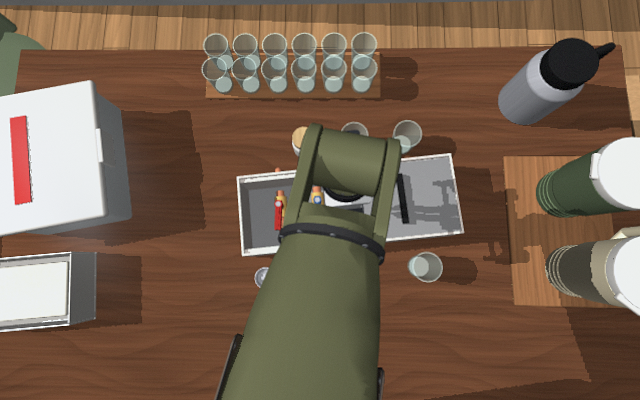

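The cover is open. Red is at the far place (box y of about 150, pixels (278–358, 20–50)) and blue is at box y of about 60. Measuring the handles at z 0.08.

Run:
```python
from h import *
im,d,c=load('w2')
h=cv2.cvtColor(im,cv2.COLOR_RGB2HSV); H,S,V=h[...,0],h[...,1],h[...,2]
roi=np.zeros(H.shape,bool); roi[0:200,245:400]=1
for n,m in(('red',((H<4)|(H>174))&(S>170)&(V>150)),('blue',(H>100)&(H<125)&(S>110)&(V>120))):
    ys,xs=np.nonzero(m&roi); P=plane(c,np.c_[xs,ys],.081); B=np.array([w2b(p) for p in P])
    r=cv2.minAreaRect((B*1000).astype(np.float32)); print(n,len(xs),r,cv2.boxPoints(r).round(1).tolist())
for n,p in(('redcap',(347,37)),('bluecap',(346,146))): print(n,w2b(plane(c,[p],.083)[0]))
# cover edge / rib from top
im,d,c=load('t2')
mb=(im.max(2)<45); sub=mb[170:226,390:415]; ys,xs=np.nonzero(sub); r=cv2.minAreaRect(np.c_[xs+390,ys+170].astype(np.float32)); print('rib',r,w2b(plane(c,[r[0]],.116)[0]))
```

```text
red 1216 ((-4.018793106079102, 151.91465759277344), (17.404407501220703, 66.8468246459961), 85.79583740234375) [[-38.0, 145.6999969482422], [28.700000762939453, 140.8000030517578], [30.0, 158.10000610351562], [-36.70000076293945, 163.0]]
blue 1016 ((-4.037269592285156, 62.36359405517578), (16.35218620300293, 66.4167251586914), 85.30170440673828) [[-37.79999923706055, 56.900001525878906], [28.399999618530273, 51.5], [29.700000762939453, 67.80000305175781], [-36.5, 73.19999694824219]]
redcap [0.02015472 0.14969887]
bluecap [0.02081322 0.05969675]
rib ((401.5999755859375, 198.1999969482422), (48.93179702758789, 6.222539901733398), 81.8698959350586) [-0.00159369 -0.12202523]
```

Run:
```python
from h import *
im,d,c=load('w2')
for u in(250,270,380):
  print(u,[(v,int(im[v,u].mean()),w2b(plane(c,[[u,v]],.098)[0])[1].round(4)) for v in range(208,230,2)])
im,d,c=load('t2')
print(proj(c,[[*b2w(x,y),.1] for x,y in((0,-.245),(0,-.25),(0,-.239))]).round(1).tolist())
for v in(185,205,220): print(v,im[v,395:412].max(1), [w2b(plane(c,[[u,v]],.1)[0])[1].round(4) for u in (395,411)], im[v,440:470].mean(1).astype(int))
```

```text
250 [(208, 185, np.float64(0.0065)), (210, 185, np.float64(0.0047)), (212, 210, np.float64(0.0028)), (214, 237, np.float64(0.001)), (216, 237, np.float64(-0.0009)), (218, 237, np.float64(-0.0028)), (220, 237, np.float64(-0.0046)), (222, 221, np.float64(-0.0065)), (224, 164, np.float64(-0.0084)), (226, 173, np.float64(-0.0103)), (228, 174, np.float64(-0.0122))]
270 [(208, 185, np.float64(0.0065)), (210, 186, np.float64(0.0047)), (212, 216, np.float64(0.0028)), (214, 240, np.float64(0.001)), (216, 240, np.float64(-0.0009)), (218, 239, np.float64(-0.0028)), (220, 240, np.float64(-0.0046)), (222, 220, np.float64(-0.0065)), (224, 167, np.float64(-0.0084)), (226, 173, np.float64(-0.0103)), (228, 174, np.float64(-0.0122))]
380 [(208, 184, np.float64(0.0065)), (210, 187, np.float64(0.0047)), (212, 221, np.float64(0.0028)), (214, 238, np.float64(0.001)), (216, 238, np.float64(-0.0009)), (218, 238, np.float64(-0.0028)), (220, 238, np.float64(-0.0046)), (222, 207, np.float64(-0.0065)), (224, 182, np.float64(-0.0084)), (226, 172, np.float64(-0.0103)), (228, 173, np.float64(-0.0122))]
[[455.9, 192.9], [458.2, 192.7], [453.2, 193.2]]
185 [119 128  71  22  32  33  32  35  54  98 114 112 111 112 112 108 139] [np.float64(-0.115), np.float64(-0.1501)] [107 108 108 108 108 108 109 105 106 107 110 108 106 114 151 172 114  46
  50  54  52  50  50  49  52  50  54  53  53  58]
205 [136 134 125 117  90  35  20  29  28  23  24  54  99 115 114 111 111] [np.float64(-0.109), np.float64(-0.1438)] [154 134 116 113 109 110 111 109 111 108 110 109 108 106 107 107 107 133
 187 164  43  53  53  55  56  55  54  53  56  55]
220 [159 158 161 160 160 163 126  58  28  36  37  38  32  53  98 115 114] [np.float64(-0.1045), np.float64(-0.1391)] [110 109 113 108 109 110 109 109 111 109 109 109 112 111 109 110 110 108
 103 113 178 173 105  51  55  53  54  54  55  52]
```

The cover's +y edge sits at box y of about -9 mm, which is exactly the end-stop position, and no gap shows at the stop. Red is at about 0.08 rad. Next I'll put the closed fingers between the two handles.

```bash
python3 -m handwheel '[{"fingers":-1,"x":-0.005,"y":0,"z":0.015,"spin":0},{"fingers":-1,"x":-0.012,"y":0,"z":0.04,"spin":0},{"fingers":-1,"x":-0.018,"y":0,"z":0.07,"spin":0},{"fingers":-1,"x":-0.024,"y":0,"z":0.095,"spin":0},{"fingers":-1,"x":-0.026,"y":0.01,"z":0.107,"spin":0},{"fingers":-1,"x":-0.026,"y":0.03,"z":0.11,"spin":0},{"fingers":-1,"x":-0.026,"y":0.055,"z":0.11,"spin":0},{"fingers":-1,"x":-0.026,"y":0.075,"z":0.11,"spin":0},{"fingers":-1,"x":-0.026,"y":0.09,"z":0.11,"spin":0},{"fingers":-1,"x":-0.026,"y":0.095,"z":0.11,"spin":0}]'
python3 - <<'E'
from h import *
go(-.027,.12,.079)
snap('wrist','w3')
E
```

```text
time_s: 8.25
ee_pos: [0.519, 0.0306, 0.1152]
eef_rot: [-1.57, 0.003, 0.112]
force: [0.1, 0.5, 0.3]
grip_width: 0.0003
t 8.25 box [-0.028   0.1198] z 0.1152 rot [-1.57   0.003  0.112] F [0.1 0.5 0.3]
x 0.0010 y 0.0362 z 0.0002 spin -0.0
```

View pics/w3.png

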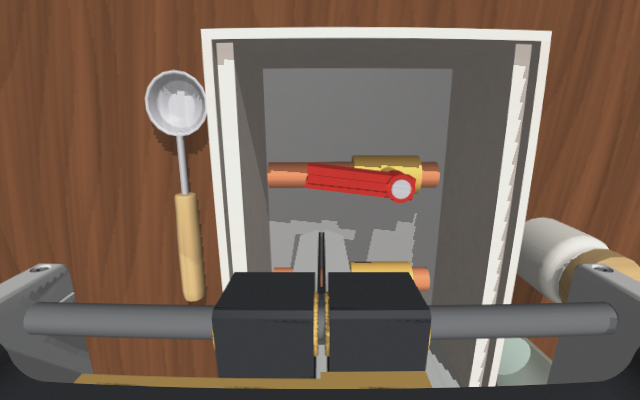

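The closed fingertips (322,235) stand clear on the -y side of the red bar (305–415, 165–200). Descending 36 mm and easing up to the bar.

```bash
python3 -m handwheel '[{"fingers":-1,"x":0,"y":0.006,"z":0,"spin":0},{"fingers":-1,"x":0,"y":0.014,"z":0,"spin":0},{"fingers":-1,"x":0,"y":0.022,"z":0,"spin":0},{"fingers":-1,"x":0,"y":0.03,"z":0,"spin":0},{"fingers":-1,"x":0,"y":0.035,"z":0,"spin":0},{"fingers":-1,"x":0,"y":0.036,"z":0.002,"spin":0},{"fingers":-1,"x":0,"y":0.036,"z":0.006,"spin":0},{"fingers":-1,"x":0,"y":0.036,"z":0.010,"spin":0},{"fingers":-1,"x":0,"y":0.036,"z":0.014,"spin":0},{"fingers":-1,"x":0,"y":0.036,"z":0.014,"spin":0}]'
python3 - <<'E'
from h import *
go(-.027,.12,.079)
b=w2b(get_obs()['ee_pos'])
for a in np.radians([5,10,20,30,40,50,60,70,80,90]):
    u=np.array([-np.cos(a),np.sin(a)]); n=np.array([-np.sin(a),-np.cos(a)]); s=7+12.5*np.sin(a)+8*np.cos(a)
    f=np.array([20,150])+45*u+s*n; print(round(np.degrees(a)),f.round(1),(f-b*1000).round(1))
E
```

```text
time_s: 9.3
ee_pos: [0.5185, 0.0453, 0.0817]
eef_rot: [-1.571, -0.0, 0.113]
force: [-0.4, 0.3, 0.1]
grip_width: 0.0007
t 9.3 box [-0.0269  0.1344] z 0.0817 rot [-1.571 -0.     0.113] F [-0.4  0.3  0.1]
x -0.0001 y 0.0027 z -0.0144 spin 0.0
5 [-26.2 137.9] [0.7 3.5]
10 [-27.3 141. ] [-0.3  6.6]
20 [-28.7 147.7] [-1.8 13.3]
30 [-29.1 155. ] [-2.1 20.6]
40 [-28.1 162.7] [-1.1 28.3]
50 [-25.6 170.5] [ 1.4 36.1]
60 [-21.4 178.1] [ 5.5 43.7]
70 [-15.6 184.9] [11.4 50.6]
80 [ -8.2 190.7] [18.7 56.3]
90 [  0.5 195. ] [27.4 60.6]
```

```bash
python3 -m handwheel '[{"fingers":-1,"x":0,"y":0.001,"z":0.003,"spin":0},{"fingers":-1,"x":0,"y":0.001,"z":0.006,"spin":0},{"fingers":-1,"x":-0.001,"y":0.001,"z":0.010,"spin":0},{"fingers":-1,"x":-0.002,"y":0.001,"z":0.014,"spin":0},{"fingers":-1,"x":-0.002,"y":0.001,"z":0.018,"spin":0},{"fingers":-1,"x":-0.002,"y":0.001,"z":0.022,"spin":0},{"fingers":-1,"x":-0.001,"y":0.001,"z":0.026,"spin":0},{"fingers":-1,"x":0,"y":0.001,"z":0.030,"spin":0},{"fingers":-1,"x":0.001,"y":0.001,"z":0.034,"spin":0},{"fingers":-1,"x":0.002,"y":0.001,"z":0.037,"spin":0}]'
python3 - <<'E'
from h import *
go(.0005,.195,.08)
b=w2b(get_obs()['ee_pos'])
for a in np.radians([50,60,70,80,90]):
    u=np.array([-np.cos(a),np.sin(a)]); n=np.array([-np.sin(a),-np.cos(a)]); s=7+12.5*np.sin(a)+8*np.cos(a)
    f=np.array([20,150])+45*u+s*n; print(round(np.degrees(a)),(f-b*1000).round(1))
E
```

```text
time_s: 10.3
ee_pos: [0.5162, 0.0821, 0.0803]
eef_rot: [-1.571, 0.0, 0.113]
force: [-0.1, -3.8, 0.4]
grip_width: 0.0005
t 10.3 box [-0.0251  0.1712] z 0.0803 rot [-1.571  0.     0.113] F [-0.1 -3.8  0.4]
x 0.0256 y 0.0003 z 0.0238 spin -0.0
50 [-0.5 -0.7]
60 [3.7 6.8]
70 [ 9.5 13.7]
80 [16.9 19.5]
90 [25.6 23.8]
```

The handle is turning (3.8 N). Continuing along the arc to the stop.

```bash
python3 -m handwheel '[{"fingers":-1,"x":0.002,"y":0,"z":0.004,"spin":0},{"fingers":-1,"x":0.004,"y":0,"z":0.007,"spin":0},{"fingers":-1,"x":0.007,"y":0,"z":0.011,"spin":0},{"fingers":-1,"x":0.0105,"y":0,"z":0.0145,"spin":0},{"fingers":-1,"x":0.014,"y":0,"z":0.017,"spin":0},{"fingers":-1,"x":0.018,"y":0,"z":0.020,"spin":0},{"fingers":-1,"x":0.022,"y":0,"z":0.022,"spin":0},{"fingers":-1,"x":0.025,"y":0,"z":0.024,"spin":0},{"fingers":-1,"x":0.027,"y":0,"z":0.024,"spin":0},{"fingers":-1,"x":0.028,"y":0,"z":0.024,"spin":0}]'
python3 -c "
from h import *
go(.0005,.195,.08)"
```

```text
time_s: 11.3
ee_pos: [0.5402, 0.1091, 0.0802]
eef_rot: [-1.57, 0.004, 0.113]
force: [-17.0, 0.4, 9.2]
grip_width: 0.0006
t 11.3 box [0.0018 0.1953] z 0.0802 rot [-1.57   0.004  0.113] F [-17.    0.4   9.2]
x -0.0013 y 0.0002 z -0.0003 spin -0.0
```

At the stop (17 N against the expected 2.5 N). One small extra push, then back off in -x, rise and look.

```bash
python3 -m handwheel '[{"fingers":-1,"x":0.001,"y":0,"z":0,"spin":0},{"fingers":-1,"x":0.001,"y":0,"z":0,"spin":0},{"fingers":-1,"x":-0.004,"y":0,"z":0,"spin":0},{"fingers":-1,"x":-0.012,"y":0,"z":0,"spin":0},{"fingers":-1,"x":-0.018,"y":0,"z":0,"spin":0},{"fingers":-1,"x":-0.02,"y":-0.01,"z":0,"spin":0},{"fingers":-1,"x":-0.02,"y":-0.035,"z":0,"spin":0},{"fingers":-1,"x":-0.02,"y":-0.065,"z":-0.01,"spin":0},{"fingers":-1,"x":-0.02,"y":-0.095,"z":-0.03,"spin":0},{"fingers":-1,"x":-0.02,"y":-0.125,"z":-0.06,"spin":0}]'
python3 -m handwheel '[{"fingers":-1,"x":0,"y":-0.02,"z":-0.04,"spin":0},{"fingers":-1,"x":0,"y":-0.04,"z":-0.08,"spin":0},{"fingers":-1,"x":0,"y":-0.06,"z":-0.12,"spin":0},{"fingers":-1,"x":0,"y":-0.08,"z":-0.16,"spin":0},{"fingers":-1,"x":0,"y":-0.09,"z":-0.18,"spin":0},{"fingers":-1,"x":0,"y":-0.09,"z":-0.19,"spin":0},{"fingers":-1,"x":0,"y":-0.09,"z":-0.19,"spin":0},{"fingers":-1,"x":0,"y":-0.09,"z":-0.19,"spin":0},{"fingers":-1,"x":0,"y":-0.09,"z":-0.19,"spin":0},{"fingers":-1,"x":0,"y":-0.09,"z":-0.19,"spin":0}]'
python3 - <<'E'
from h import *
go(0,0,.3)
im,d,c=snap('wrist','w4'); snap('side','s4')
h=cv2.cvtColor(im,cv2.COLOR_RGB2HSV); H,S,V=h[...,0],h[...,1],h[...,2]
for n,m in(('red',((H<4)|(H>174))&(S>170)&(V>150)),('blue',(H>100)&(H<125)&(S>110)&(V>120))):
    m=m.copy(); m[250:]=0; m[:,:230]=0; m[:,410:]=0
    ys,xs=np.nonzero(m); B=np.array([w2b(p) for p in plane(c,np.c_[xs,ys],.081)])
    r=cv2.minAreaRect((B*1000).astype(np.float32)); print(n,len(xs),r)
E
```

```text
time_s: 12.3
ee_pos: [0.5282, 0.0469, 0.2076]
eef_rot: [-1.571, -0.001, 0.114]
force: [0.4, -1.4, 0.5]
grip_width: 0.0005
time_s: 13.3
ee_pos: [0.5496, -0.141, 0.2952]
eef_rot: [-1.571, 0.0, 0.114]
force: [0.4, 0.6, -0.1]
grip_width: 0.0005
t 13.3 box [-0.017  -0.0542] z 0.2952 rot [-1.571  0.     0.114] F [ 0.4  0.6 -0.1]
x 0.0171 y -0.0048 z 0.0542 spin 0.0
red 15 ((19.989221572875977, 141.53736877441406), (11.628864288330078, 0.9749478697776794), 0.3808777928352356)
blue 699 ((-4.162445068359375, 61.5841064453125), (17.074989318847656, 66.31663513183594), 86.7090072631836)
```

View pics/w4.png

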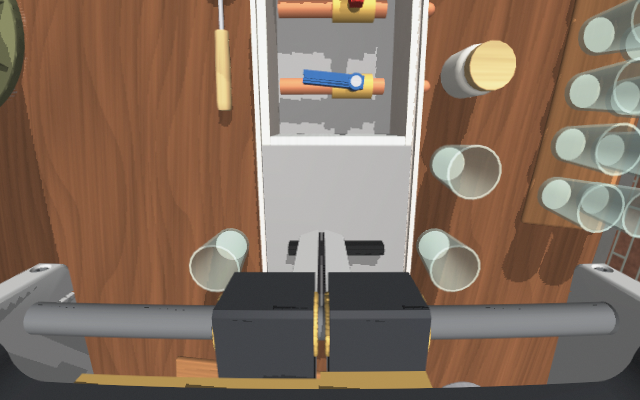

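View pics/s4.png

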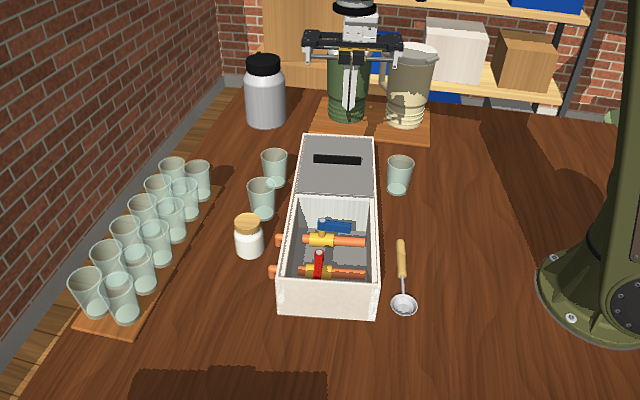

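Side view: the cover is over the deck, red is crosswise at (318,263), and blue is still along its pipe. Nothing else has moved. Shifting the wrist 80 mm back for a numeric check of red (no viewing needed).

```bash
python3 -m handwheel '[{"fingers":-1,"x":0,"y":0,"z":0.01,"spin":0},{"fingers":-1,"x":0,"y":0,"z":0.03,"spin":0},{"fingers":-1,"x":0,"y":0,"z":0.05,"spin":0},{"fingers":-1,"x":0,"y":0,"z":0.07,"spin":0},{"fingers":-1,"x":0,"y":0,"z":0.08,"spin":0},{"fingers":-1,"x":0,"y":0,"z":0.085,"spin":0},{"fingers":-1,"x":0,"y":0,"z":0.085,"spin":0},{"fingers":-1,"x":0,"y":0,"z":0.085,"spin":0},{"fingers":-1,"x":0,"y":0,"z":0.085,"spin":0},{"fingers":-1,"x":0,"y":0,"z":0.085,"spin":0}]'
python3 - <<'E'
from h import *
im,d,c=snap('wrist','w5')
h=cv2.cvtColor(im,cv2.COLOR_RGB2HSV); H,S,V=h[...,0],h[...,1],h[...,2]
for n,m in(('red',((H<4)|(H>174))&(S>170)&(V>150)),('blue',(H>100)&(H<125)&(S>110)&(V>120))):
    m=m.copy(); m[250:]=0; m[:,:230]=0; m[:,420:]=0
    ys,xs=np.nonzero(m); B=np.array([w2b(p) for p in plane(c,np.c_[xs,ys],.081)])
    r=cv2.minAreaRect((B*1000).astype(np.float32)); print(n,len(xs),r,cv2.boxPoints(r).round(1).tolist())
for u in(290,320,370):
  v=np.arange(150,250); g=im[v,u].mean(1); print([(int(a),int(b),round(float(w2b(plane(c,[[u,a]],.098)[0])[1]),4)) for a,b in zip(v,g)][::3] if u==290 else '')
E
```

```text
time_s: 14.4
ee_pos: [0.5401, -0.058, 0.2954]
eef_rot: [-1.571, 0.0, 0.112]
force: [-0.4, 0.3, -0.5]
grip_width: 0.0002
red 713 ((20.60418128967285, 174.67263793945312), (16.532697677612305, 66.34750366210938), 0.24235282838344574) [[12.199999809265137, 207.8000030517578], [12.5, 141.5], [29.0, 141.5], [28.700000762939453, 207.89999389648438]]
blue 608 ((-4.107662200927734, 62.804264068603516), (16.530481338500977, 66.03178405761719), 85.22158813476562) [[-37.70000076293945, 57.29999923706055], [28.100000381469727, 51.79999923706055], [29.5, 68.30000305175781], [-36.29999923706055, 73.80000305175781]]
[(150, 186, 0.0694), (153, 177, 0.0661), (156, 145, 0.0628), (159, 97, 0.0594), (162, 138, 0.0561), (165, 138, 0.0527), (168, 136, 0.0494), (171, 137, 0.046), (174, 136, 0.0426), (177, 137, 0.0392), (180, 135, 0.0357), (183, 179, 0.0323), (186, 187, 0.0288), (189, 186, 0.0254), (192, 187, 0.0219), (195, 196, 0.0183), (198, 196, 0.0148), (201, 192, 0.0113), (204, 190, 0.0077), (207, 190, 0.0041), (210, 241, 0.0005), (213, 241, -0.0031), (216, 210, -0.0067), (219, 184, -0.0103), (222, 184, -0.014), (225, 184, -0.0177), (228, 185, -0.0214), (231, 184, -0.0251), (234, 184, -0.0289), (237, 183, -0.0326), (240, 184, -0.0364), (243, 184, -0.0402), (246, 184, -0.044), (249, 184, -0.0479)]
```

View pics/w5.png

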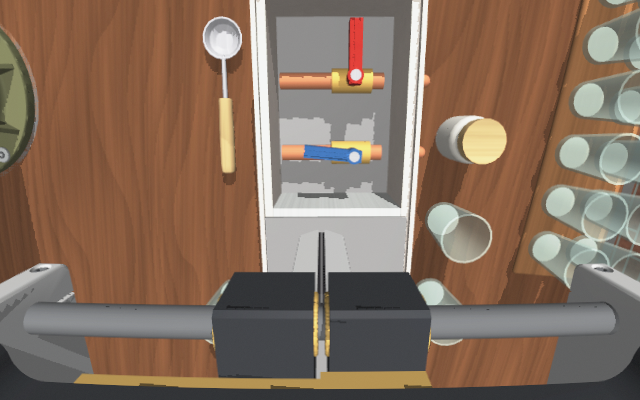

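The red bar points straight along box +y, within 0.3° (pixels (355,18–80)). Blue is unchanged at 85.2° (85.3° before), and the cover is still at the stop. The gripper is clear, so I'm handing in.

```bash
python3 -c "
from h import *
print(workorder.hand_in())"
```

```text
the job is handed in; nothing more can be done
None
```

The water is shut off, and I handed the job in at about 14.5 s. I pushed the cover by its rib's left face to the end stop, then used the closed fingers to push the red handle clockwise against its stop.

**Cover:** The push force rose to 35 N at the stop. The cover's edge is at box y of about -9 mm, as expected, and stayed there. One rough reading of the rib in the top picture put the cover about 5 mm short. I trusted the closer wrist view instead, and the top picture also showed no gap at the stop.

**Red handle:** It pressed back with 17 N at the stop and points along the box's +y to within 0.3°, so it is fully shut.

**Left alone:** The blue handle's measured angle is unchanged to within 0.1°. By eye, the glasses, spoon and jar stand where they were. The gripper was touching nothing when I handed in.

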